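Clamp a specimen block with a knurled thumbscrew

TASK

Take the rectangular specimen block from the tray and gently stand it upright in the open pocket of the specimen clamp, flat on the clamp's floor, with its longer side running from jaw to stop. Then, with your hand off the block, turn the knurled thumbscrew clockwise until the jaw has pushed the block home against the back stop and the screw seats firmly, stopping as the resistance rises so that the brittle block is not crushed. Let go, and leave everything else where it is.

Things in the scene. Friction and masses are not known exactly. Their poses are not given: they have to be found in the camera images.
- block: The specimen block: plain grey resin, 24 mm (its x) by 30 mm (its y) by 32 mm tall (z), about 60 g, a 14 mm steel disc in its top. It stands on the tray's floor; the round grey pucks there are other specimens. Origin: centre of its underside. A half turn about z makes no difference. Brittle: it cracks if the jaw presses it with more than 60 N.
- tray: Low white tray, fixed, 150 x 180 mm, floor 3 mm above the bench, rim 5 mm above the bench. Origin: centre of its underside.
- clamp: Specimen clamp, fixed to the bench: aluminium plate 100 mm (its x) by 190 mm (its y, -105 to +85 mm), its top, the pocket's floor, 12 mm above the bench. A white tower at y = -64 mm (46 x 44 mm, 48 mm high) carries the thumbscrew. Steel jaw and back stop, both 40 mm wide, tops 33 mm above the bench; the pocket between them is open to +x, -x and above. Origin: underside, z up.
- pocket (a point): Where to put the block: on the pocket's floor, mid-width, 19 mm along the clamp's y from the open jaw's face. Axes as the clamp's. A block here has 4 mm to spare to the jaw and 4 to 9 mm to the back stop: the stop's face was locked by the last user somewhere 38 to 43 mm along the clamp's y, different every time, and stays put.
- jaw: The moving steel jaw, 40 x 16 x 20 mm. Origin: bottom of its pressing face, mid-width, on the pocket's floor. It starts open, face at y = 0 of the clamp, and travels 5 mm along the clamp's +y per radian of clockwise thumbscrew turn. It pushes the block along the floor; when the block meets the back stop a stiff spring behind the jaw lets the resistance rise over 0.4 rad.
- thumbscrew_grip (a point): On the vertical axis of the knurled steel thumbscrew, 70 mm above the bench: mid-height for the finger pads. Head: cylinder 32 mm in diameter, underside 54 mm and flat top 80 mm above the bench, free all round. Clockwise seen from above closes the jaw; grip it at any angle. It needs about 1.7 to 2.9 rad in all, so two or more grips. It does not rise or sink.
- thumbscrew_top (a point): Centre of the thumbscrew's top, 80 mm above the bench. Its feel: it runs at a steady 0.15 N m (friction; when the hand stops, what it feels of this may drop or change sign). Each newton of jaw force adds 0.005 N m to that free-running reading. Firmly seated: a rise of 0.05 N m (10 N) or more; aim for about 0.13; at 0.30 (60 N) the block cracks. Let go, it stays and keeps up to 30 N.
- puck_a: Bystander: round grey specimen puck, 31 mm in diameter, 22 mm tall, on the tray. Origin: centre of its underside.
- puck_b: Bystander: a second round puck, the same size, on the tray.
- jar_a: Bystander: sample jar with yellow cap, 44 mm in diameter, 60 mm tall, beyond the clamp and tray.
- jar_b: Bystander: a second jar of that kind, near the first.
- tip_box: Bystander: blue pipette-tip box, 85 x 122 mm, 67 mm tall.
- tube_rack: Bystander: green tube rack, 60 x 160 mm, 42 mm tall.
- pipette: Bystander: white pipette lying along x to the robot's left, 260 mm long, 25 mm tall.
There are look-alikes about, which are no part of the job. Leave any orange look-alike of the block alone. Several things look just like the clamp: the one meant starts nearest to the robot's base.

How it is judged:
On the way, in this order (a step that is already met when the one before it is completed fails the run):
1. the block stands in the clamp's pocket, upright on its floor and squarely between jaw and stop, the hand off it and not yet clamped (x of block in the frame of clamp between -0.007 and 0.007 m and z of block in the frame of clamp between 0.009 and 0.014 m and y of block in the frame of clamp between 0.012 and 0.034 m and angle between block's own z axis and vertical below 0.1 rad and angle between the y axis of block and the y axis of clamp, either way round below 0.2 rad and contact force between the fingers and block below 0.3 N and contact force between jaw and block below 4 N), for 0.1 s.
2. the jaw presses the block home with at least 8 N (x of block in the frame of clamp between -0.007 and 0.007 m and z of block in the frame of clamp between 0.009 and 0.014 m and y of block in the frame of clamp between 0.012 and 0.034 m and angle between block's own z axis and vertical below 0.1 rad and contact force between jaw and block above 8 N), for 0.2 s.
At the end, for the whole second after the job is handed in: The block stands upright (within 0.1 rad) on the clamp's floor between jaw and back stop, squared up to 0.1 rad, within 7 mm of the middle of the jaw's width, pressed by the jaw against the back stop with at least 8 N, at rest (all of step 2 and angle between the y axis of block and the y axis of clamp, either way round below 0.1 rad and linear speed of block below 0.01 m/s); the robot touches nothing.
It fails at once if the jaw presses the block with more than 60 N (crushed) (contact force between jaw and block above 60 N).
It fails at once if a bystander is shifted by more than 20 mm (distance of any of puck_a, puck_b, jar_a, jar_b, tip_box, tube_rack, pipette from where it was at the start of the episode above 0.02 m).
It fails at once if the block is dropped into the clamp (faster than 0.5 m/s within 18 mm of the pocket's floor) (horizontal distance between block and pocket below 0.04 m and z of block in the frame of clamp below 0.03 m and linear speed of block above 0.5 m/s).
It also fails if it takes over 64 s, if anything falls off the work surface, if the arm or the gripper's body presses on something with over 40 N, if the wrist force passes 120 N, or if a joint passes its speed limit or range.

ROBOT

A 7-joint arm with a two-finger parallel gripper is mounted at the origin on the work surface. World frame = base frame: x ahead of the robot, y to its left, z up, the work surface at z = 0. Lengths are in m, angles in rad, forces in N, time in s.
With the tool pointing down it reaches from about 0.4 to 0.875 m from the base axis. Payload 4.4 kg.
Tool frame: the origin (TCP) lies midway between the tips of the shut fingers; the grasp point (between the pads) lies 19 mm behind it (grip_point_offset is the distance from the TCP to the grasp point, in m); z points along the fingers, y is the line along which they close (so a half turn about z gives the same grasp; the last joint's range is limited). The gripper opens to 85 mm and grips with 20 to 120 N. Pads are 22 mm wide; open, the fingers measure 114 mm over their backs; the gripper's body (76 mm by 85 mm) begins 54 mm behind the grasp point. The pads swing forward as they close: fully open they stand 13 mm farther back than shut.
Start: joints at [1.051, 0.628, 0.038, 1.517, -0.027, 0.996, -0.02], TCP at [0.285, -0.584, 0.231] pointing down, gripper open.
Joint ranges: [-3.06, 3.06], [-0.37, 2.12], [-1.25, 1.32], [0.18, 2.47], [-1.1, 4.24], [0.23, 1.98], [-2.94, 2.94]. Speed limits (rad/s): [2.57, 2.57, 3.14, 3.14, 3.14, 3.14, 3.14].

INTERFACE

Orientations are given as a unit quaternion [w, x, y, z].
In Python, from workcell import get_state, camera, camera_model, close_job, grip_point_offset gives the robot as it stands.
- The arm moves only by the tool arm_command, never from a script. Its argument "plan" is a list of rows, each a list of 3 entries, a list of its own where there are three numbers: the opening, from -1 (shut) to 1 (fully open), then the shift along the tool's x, y, z in mm, then the turn about the tool's z in rad. In form: [[claw, [x, y, z], roll], ...]. A call has 1 to 10 rows; each row shifts and turns the commanded pose from where the row before left it, along the tool's axes as they then stand; what a row does not reach is not made up. A row lasts 1/12 s, in which the tool goes at most 41.7 mm and 7.16 degrees, less where a joint would pass 70% of its speed; a pose out of reach is approached as far as the arm can. A call with a gripper value outside its range is refused whole. The fingers move at their own pace and stop on an object; "newtons" is the grip in N (left out, the last holds). Time passes only in rows, so rows that do not move let the fingers close. It gives the time, the measured TCP pose, the force, the opening and the grip force at its end, in the units of the state.
- get_state(): the state, without advancing time (a new reading comes with each control period).
- camera(name): name is "scene" or "side" or "wrist"; returns the picture (400x640x3 uint8, blue, green, red); there is no depth.
- camera_model(name): a dict with "K" (3x3 intrinsics, pixels), "k1" (the pictures are not rectified: a ray, as slopes to the right and down, at radius r is drawn at 1 + k1 r^2 times it, then the intrinsics apply), "cam_to_world" (4x4, takes a point from camera to world coordinates); the wrist camera has in their place "tool_from_camera" (4x4, takes a point from camera to tool coordinates, whose origin is the TCP and whose axes are the flange's). Camera axes: x right, y up, looking along -z (the intrinsics and any distortion apply to the point x, -y, -z); pixel columns grow to the right and rows downward; lengths in m; the calibration is good to about 2 mm. A picture is of the moment at which its call begins: read the wrist's pose just before it. camera_model takes no time and is no camera call.
- close_job(): hands the job in; it is judged then, once.
The state is a dict: "time_s": time; "joint_pos": joint angles; "dq": joint speeds; "effort": joint torques, N m; "tcp_pos": TCP position; "tool_rot": TCP orientation; "force": force on the tool from outside, world axes, zero at the start; "ft_torque": the same for the moment, N m; "gripper_width": finger opening in m; "finger_force": force on a finger pad.
Only numpy, scipy, OpenCV 4.12 (cv2) and the standard library are available. Lean on these libraries where they do the work, as an engineer would, in place of code of your own. Each camera call takes 0.05 s, during which the arm holds its last target. There are 200 camera calls.

## Working session

There is one attempt and no reset: what is moved stays moved. The work goes in short steps, Python scripts to look and compute and a tool call to move; the robot and the scene stay as the last step left them, time stands still between calls to the robot, and variables do not carry over. Pictures are saved under pics/ and viewed, at most 10 in all, crops included, and the job is handed in when it is done.

Besides the shell and the picture viewer there is one more tool, called after ">>>" as name(argument=value, ...), one argument or row to a line, values as JSON. arm_command: Moves the arm, as the interface text tells. Its arguments: {"type":"object","properties":{"plan":{"type":"array"},"newtons":{"type":"number"}},"required":["plan"]}

```bash
ls; mkdir -p pics; python3 - <<'E'
from workcell import *
import cv2,numpy as np
s=get_state();print(s, grip_point_offset)
for n in("scene","side","wrist"):
    m=camera_model(n);print(n,{k:np.round(v,4).tolist() for k,v in m.items()})
    cv2.imwrite(f"pics/{n}0.png",camera(n))
E
```

```text
pics
{'time_s': 0.0, 'joint_pos': array([ 1.05122723,  0.62933058,  0.03845863,  1.51838258, -0.0269914 ,
        0.99630992, -0.02000769]), 'dq': array([-0.00076247,  0.00063044, -0.00138858,  0.00038298,  0.00012276,
        0.00195184,  0.0013044 ]), 'effort': array([ 4.07415009e-04, -5.63398719e+01,  1.22654155e+00, -1.93448961e+01,
        1.11022656e-02,  1.04800297e-02,  3.25754195e-05]), 'tcp_pos': array([ 0.28466757, -0.58364239,  0.23039482]), 'tool_rot': array([-9.26541797e-04,  9.74373370e-01,  2.24934708e-01, -2.35384636e-04]), 'force': array([-0.28294494,  0.1285044 , -0.51059412]), 'ft_torque': array([-0.03387748, -0.01454224, -0.01809859]), 'finger_force': 0.0, 'gripper_width': 0.0855975177065183} 0.0187
scene {'K': [[366.7516, 0.0, 318.3641], [0.0, 366.7516, 204.3194], [0.0, 0.0, 1.0]], 'k1': -0.0633, 'cam_to_world': [[-0.2536, -0.5728, 0.7795, 1.3975], [0.9673, -0.154, 0.2016, 0.3661], [0.0046, 0.8051, 0.5932, 0.721], [0.0, 0.0, 0.0, 1.0]]}
side {'K': [[500.6679, 0.0, 312.4318], [0.0, 500.6679, 203.086], [0.0, 0.0, 1.0]], 'k1': -0.1103, 'cam_to_world': [[0.9759, 0.1542, -0.1541, 0.369], [-0.2173, 0.7467, -0.6286, -0.7033], [0.0182, 0.647, 0.7623, 1.1435], [0.0, 0.0, 0.0, 1.0]]}
wrist {'K': [[295.5159, 0.0, 317.6897], [0.0, 295.5159, 199.7823], [0.0, 0.0, 1.0]], 'k1': -0.0202, 'tool_from_camera': [[0.0004, 0.9532, 0.3025, 0.0772], [1.0, -0.0005, 0.0003, -0.0002], [0.0005, 0.3025, -0.9532, -0.1425], [0.0, 0.0, 0.0, 1.0]]}
```

View pics/scene0.png

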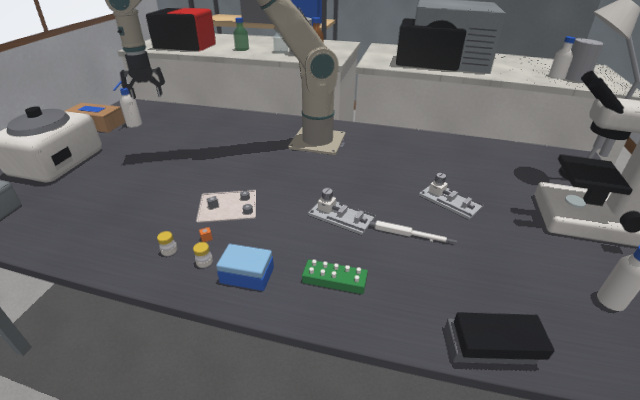

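View pics/side0.png

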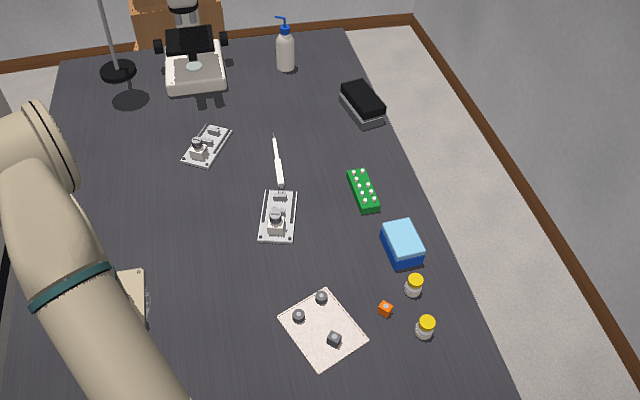

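Scene: tray with a square block at (213,201), pucks at (244,195) and (248,209), and the orange look-alike at (206,234). There are two clamps, at (340,214) and (452,195). Side: block (334,338), pucks (321,297) and (299,315), orange (385,308), clamps (277,215) and (206,146). I'll take the grey square one in the tray and check it with a crop.

```bash
cat >h.py <<'E'
import numpy as np,cv2
from workcell import *
from scipy.spatial.transform import Rotation as R
def rot(s): q=s["tool_rot"]; return R.from_quat([q[1],q[2],q[3],q[0]]).as_matrix()
def pose(n,s=None):
    m=camera_model(n)
    if n!="wrist": return m,np.array(m["cam_to_world"])
    s=s or get_state(); T=np.eye(4);T[:3,:3]=rot(s);T[:3,3]=s["tcp_pos"]
    return m,T@np.array(m["tool_from_camera"])
def ray(n,uv,s=None):
    m,T=pose(n,s);K=np.array(m["K"])
    p=cv2.undistortPoints(np.array([[uv]],float),K,np.array([m["k1"],0,0,0.]))[0,0]
    # drawn = slope*(1+k1 r^2): same as OpenCV model
    d=T[:3,:3]@np.array([p[0],-p[1],-1]);return T[:3,3],d/np.linalg.norm(d)
def plane(n,uv,z,s=None):
    o,d=ray(n,uv,s);return o+d*(z-o[2])/d[2]
def tri(rs):
    A=np.zeros((3,3));b=np.zeros(3)
    for o,d in rs: P=np.eye(3)-np.outer(d,d);A+=P;b+=P@o
    x=np.linalg.solve(A,b);return x,max(np.linalg.norm((np.eye(3)-np.outer(d,d))@(x-o)) for o,d in rs)
def proj(n,X,s=None):
    m,T=pose(n,s);p=np.linalg.inv(T)@np.append(X,1);a,b=p[0]/-p[2],-p[1]/-p[2]
    f=1+m["k1"]*(a*a+b*b);K=np.array(m["K"]);return K[0,0]*a*f+K[0,2],K[1,1]*b*f+K[1,2]
E
python3 - <<'E'
from h import *
for k,a,b in [("block",(213,200),(334,337)),("puckA",(244,194),(321,296)),("puckB",(248,208),(299,314)),("orange",(206,234),(385,307)),("screw1",(327,191),(275,213)),("screw2",(440,177),(196,142)),("plate1",(340,214),(277,215)),("plate2",(452,195),(206,146))]:
    x,e=tri([ray("scene",a),ray("side",b)]);print(k,x.round(3),round(e,4),np.hypot(*x[:2]).round(3))
a=cv2.imread("pics/scene0.png");b=cv2.imread("pics/side0.png")
z=lambda i,u,v,f=5:cv2.resize(i[v-30:v+30,u-40:u+40],None,fx=f,fy=f,interpolation=cv2.INTER_CUBIC)
cv2.imwrite("pics/crops.png",np.vstack([np.hstack([z(a,230,205),z(b,318,325)]),np.hstack([z(a,340,210),z(b,277,212)])]))
E
```

```text
block [ 0.553 -0.205  0.028] 0.0001 0.59
puckA [ 0.541 -0.102  0.06 ] 0.0048 0.55
puckB [ 0.494 -0.107 -0.024] 0.0074 0.505
orange [ 0.702 -0.151  0.02 ] 0.001 0.718
screw1 [0.477 0.158 0.079] 0.0024 0.502
screw2 [0.282 0.502 0.069] 0.001 0.576
plate1 [0.489 0.205 0.008] 0.0036 0.531
plate2 [0.306 0.547 0.014] 0.0058 0.627
```

View pics/crops.png

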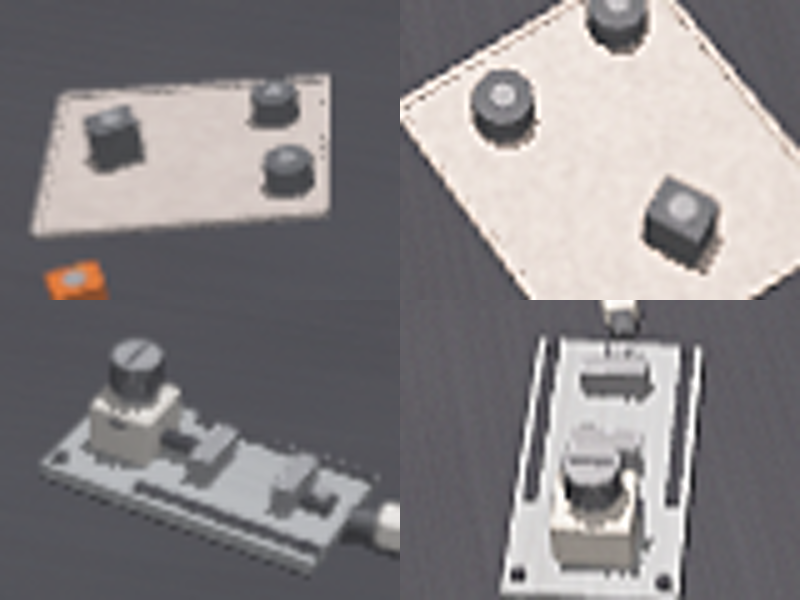

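The crops show the square grey block in the tray, with round pucks beside it. The intended clamp is the one at r≈0.5, and the other is at 0.58. I'll move in for a close look at the block.

>>> arm_command(
  plan=[
    [1,[34,-19,2],0],
    [1,[34,-19,2],0],
    [1,[34,-19,2],0],
    [1,[34,-19,2],0],
    [1,[34,-19,2],0],
    [1,[34,-19,2],0],
    [1,[34,-19,2],0],
    [1,[34,-19,2],0],
    [1,[34,-19,2],0],
    [1,[34,-19,2],0],
  ],
  newtons=30,
)

```text
time_s: 0.98
tcp_pos: [0.5079, -0.2626, 0.2111]
tool_rot: [-0.0, 0.974, 0.225, -0.0]
force: [0.2, -0.1, -0.2]
gripper_width: 0.0859
finger_force: 0.0
```

>>> arm_command(
  plan=[
    [1,[34,-17,2],0],
    [1,[33,-16,2],0],
    [1,[0,0,0],0],
    [1,[0,0,0],0],
    [1,[0,0,0],0],
  ],
)

```text
time_s: 1.4
tcp_pos: [0.5524, -0.2059, 0.207]
tool_rot: [0.0, 0.974, 0.225, -0.001]
force: [-0.8, -0.7, -0.3]
gripper_width: 0.0852
finger_force: 0.0
```

```bash
python3 - <<'E'
from h import *
s=get_state();print(s["time_s"],s["tcp_pos"],s["joint_pos"].round(3));i=camera("wrist");cv2.imwrite("pics/w1.png",i)
import pickle;pickle.dump(s,open("w1.pkl","wb"))
for n,p in dict(block=(.553,-.205,.035)).items():print(n,proj("wrist",p,s))
E
```

```text
1.4 [ 0.5524396  -0.20586591  0.20700292] [ 0.286  0.568  0.036  1.719 -0.024  0.856 -0.785]
block (np.float64(317.48968487636773), np.float64(179.13484280628631))
```

View pics/w1.png

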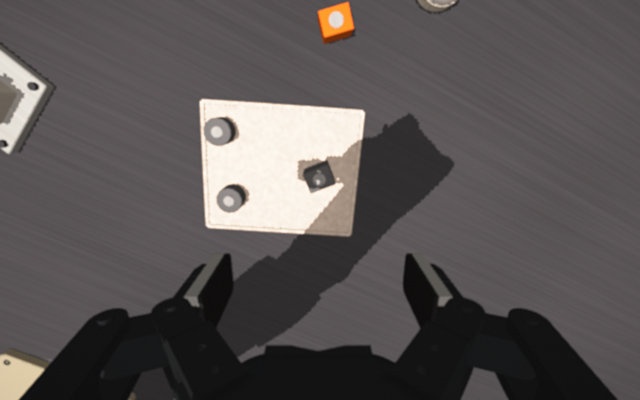

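The wrist view shows the block at (319,176) as predicted. The pucks are at (219,131) and (231,198), and the orange look-alike at (337,20) is outside the tray. Going closer for its yaw and height.

>>> arm_command(
  plan=[
    [1,[0,0,33],0],
    [1,[0,0,33],0],
    [1,[0,0,33],0],
    [1,[0,0,0],0],
    [1,[0,0,0],0],
    [1,[0,0,0],0],
  ],
)

```text
time_s: 1.95
tcp_pos: [0.5536, -0.2069, 0.1099]
tool_rot: [0.001, 0.975, 0.224, 0.001]
force: [-0.2, -0.4, 1.3]
gripper_width: 0.0853
finger_force: 0.0
```

```bash
python3 - <<'E'
from h import *
import pickle
s=get_state();print(s["time_s"],s["tcp_pos"]);i=camera("wrist");cv2.imwrite("pics/w2.png",i)
pickle.dump(s,open("w2.pkl","wb"))
u,v=map(int,proj("wrist",(.553,-.205,.035),s));print(u,v)
c=cv2.resize(i[v-60:v+60,u-80:u+80],None,fx=5,fy=5,interpolation=cv2.INTER_CUBIC)
c=np.clip(c.astype(float)*2,0,255).astype(np.uint8);print(u-80,v-60)
cv2.imwrite("pics/w2c.png",c)
E
```

```text
1.95 [ 0.55357441 -0.20694518  0.10986598]
315 209
235 149
```

View pics/w2c.png

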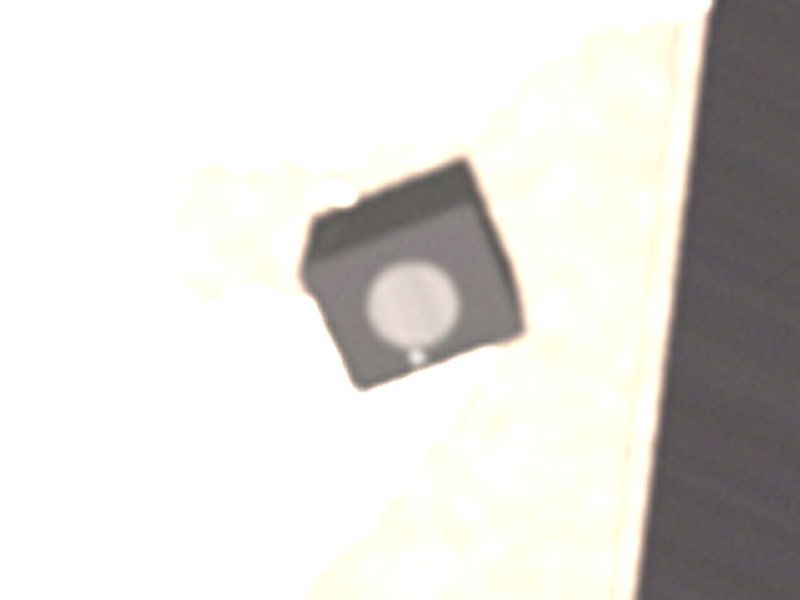

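The crop shows top corners at (303,272), (473,205), (523,330), (360,390) and the disc at (413,305), all in 5x crop pixels. The long side runs right and up. Next I compute its pose and measure the clamp from the fixed cameras.

```bash
python3 - <<'E'
from h import *
import pickle
s1=pickle.load(open("w1.pkl","rb"));s2=pickle.load(open("w2.pkl","rb"))
f=lambda p:(p[0]/5+235-.4,p[1]/5+149-.4)
i1=cv2.imread("pics/w1.png",0)
c=i1[160:195,300:338].copy(); 
# disc in w1: bright blob inside dark block
m=(c>95).astype(np.uint8);n,l,st,ce=cv2.connectedComponentsWithStats(m)
d1=[(ce[k]+[300,160]).round(1).tolist()+[int(st[k,4])] for k in range(1,n)];print(d1)
rs=[ray("wrist",f((413,305)),s2),ray("scene",(213,198)),ray("side",(335,335))]
print("block top",tri(rs),plane("wrist",f((413,305)),.035,s2))
P=[plane("wrist",f(p),.035,s2)[:2] for p in [(303,272),(473,205),(523,330),(360,390)]]
print(np.round(P,4),np.mean(P,0).round(4))
for k in range(4):
    d=P[(k+1)%4]-P[k];print(np.linalg.norm(d).round(4),np.arctan2(d[1],d[0]).round(3))
Rm=rot(s2);print("tool x yaw",np.arctan2(Rm[1,0],Rm[0,0]),"y",np.arctan2(Rm[1,1],Rm[0,1]))
E
```

```text
[[318.2, 178.6, 717], [318.8, 178.4, 135]]
block top (array([ 0.55473244, -0.20482408,  0.03750869]), np.float64(0.0015508095368745203)) [ 0.55364839 -0.20633005  0.035     ]
[[ 0.5511 -0.1886]
 [ 0.5722 -0.2075]
 [ 0.5574 -0.2237]
 [ 0.5371 -0.205 ]] [ 0.5545 -0.2062]
0.0283 -0.729
0.0219 -2.311
0.0276 2.399
0.0215 0.863
tool x yaw 0.45184894167702633 y -1.1189496782386599
```

>>> arm_command(
  plan=[
    [0.3,[0,0,0],-0.122],
    [0.3,[0,0,0],-0.122],
    [0.3,[0,0,0],-0.122],
    [0.3,[0,0,0],-0.122],
    [0.3,[0,0,0],-0.122],
    [0.3,[0,0,0],-0.122],
    [0.3,[0,0,0],-0.122],
    [0.3,[0,0,0],-0.122],
    [0.3,[0,0,0],-0.122],
    [0.3,[0,0,0],-0.122],
  ],
)

```text
time_s: 2.83
tcp_pos: [0.5544, -0.2067, 0.111]
tool_rot: [0.002, 0.668, 0.744, 0.0]
force: [-0.2, -0.2, 0.8]
gripper_width: 0.0557
finger_force: 0.0
```

>>> arm_command(
  plan=[
    [0.3,[0,0,5],-0.122],
    [0.3,[0,0,5],-0.122],
    [0.3,[0,0,5],-0.122],
    [0.3,[0,0,5],-0.122],
    [0.3,[0,0,5],-0.122],
    [0.3,[0,0,5],-0.122],
    [0.3,[0,0,5],0],
    [0.3,[0,0,0],0],
    [0.3,[0,0,0],0],
    [0.3,[0,0,0],0],
  ],
)

```text
time_s: 3.67
tcp_pos: [0.5536, -0.2058, 0.0743]
tool_rot: [0.001, 0.361, 0.933, -0.0]
force: [1.4, -0.6, 0.0]
gripper_width: 0.0554
finger_force: 0.0
```

```bash
python3 - <<'E'
from h import *
s=get_state();Rm=rot(s);print(s["time_s"],s["tcp_pos"],s["joint_pos"].round(3),s["gripper_width"])
yx=np.arctan2(Rm[1,0],Rm[0,0]);yy=np.arctan2(Rm[1,1],Rm[0,1]);print("yaw x,y",yx,yy,"tilt",Rm[:,2])
d=Rm.T@(np.array([.5543,-.2063,.006])-s["tcp_pos"]);print("need tool mm",(d*1000).round(1),"roll",yy-.838)
i=camera("wrist");cv2.imwrite("pics/w3.png",i)
# block disc at this view
u,v=proj("wrist",(.5543,-.2063,.035),s);print(u,v)
hsv=cv2.cvtColor(i,cv2.COLOR_BGR2GRAY);x,y=int(u),int(v);c=hsv[y-45:y+45,x-45:x+45]
b=(c<75).astype(np.uint8);k,l,st,ce=cv2.connectedComponentsWithStats(b);print([(st[j].tolist()) for j in range(1,k) if st[j,4]>150])
cv2.imwrite("pics/w3c.png",cv2.resize(np.clip(c*1.8,0,255).astype(np.uint8),None,fx=6,fy=6,interpolation=cv2.INTER_CUBIC));print(x-45,y-45)
E
```

```text
3.6667 [ 0.55360401 -0.20578302  0.07425779] [ 0.607  0.797 -0.483  1.806  0.56   0.677  0.633] 0.0554111012740077
yaw x,y 2.4035328321712575 0.8327365030148866 tilt [ 0.00130615 -0.0011898  -0.99999844]
need tool mm [-0.7  0.1 68.3] roll -0.005263496985113414
317.72385628893244 229.520466754467
[[29, 12, 33, 12, 363], [28, 35, 35, 29, 579], [0, 70, 47, 20, 488]]
272 184
```

View pics/w3c.png

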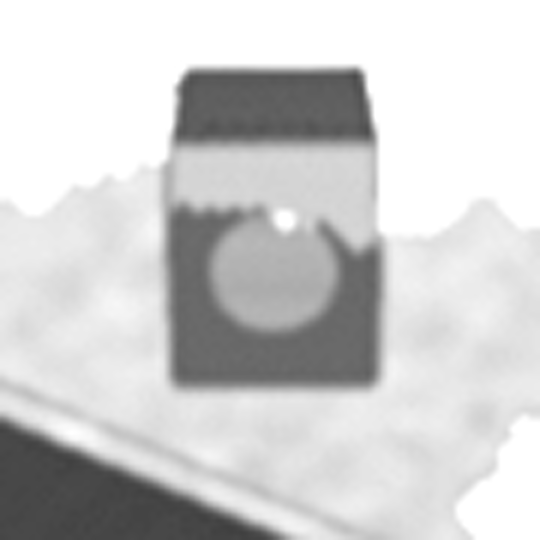

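The block is square to the gripper, with the top face centred at (318,228) against a predicted (318,229.5). Descending and grasping.

>>> arm_command(
  plan=[
    [0.3,[0,0,15],0],
    [0.3,[0,0,15],0],
    [0.3,[0,0,15],0],
    [0.3,[0,0,15],0],
    [0.3,[0,0,6],0],
    [0.3,[0,0,2],0],
    [0.3,[0,0,0],0],
    [0.3,[0,0,0],0],
  ],
)

```text
time_s: 4.38
tcp_pos: [0.5537, -0.2054, 0.0061]
tool_rot: [0.001, 0.36, 0.933, 0.0]
force: [0.2, -0.8, 0.2]
gripper_width: 0.0557
finger_force: 0.0
```

>>> arm_command(
  plan=[
    [-0.6,[0,0,0],0],
    [-0.6,[0,0,0],0],
    [-1,[0,0,0],0],
    [-1,[0,0,0],0],
    [-1,[0,0,0],0],
    [-1,[0,0,0],0],
    [-1,[0,0,0],0],
    [-1,[0,0,0],0],
  ],
  newtons=30,
)

```text
time_s: 5.05
tcp_pos: [0.5536, -0.2056, 0.0061]
tool_rot: [0.001, 0.36, 0.933, -0.0]
force: [-1.1, 0.4, 6.5]
gripper_width: 0.0239
finger_force: 30.5
```

Gripped at 24 mm. Lifting while I refine the clamp's rough pose from the fixed views.

>>> arm_command(
  plan=[
    [-1,[0,0,-5],0],
    [-1,[0,0,-10],0],
    [-1,[0,0,-30],0],
    [-1,[0,0,-35],0],
    [-1,[0,0,-35],0],
    [-1,[0,0,-35],0],
    [-1,[0,0,-35],0],
    [-1,[0,0,-20],0],
    [-1,[0,0,0],0],
  ],
)

```text
time_s: 5.8
tcp_pos: [0.5559, -0.2056, 0.2161]
tool_rot: [0.005, 0.36, 0.933, 0.0]
force: [0.5, 0.1, -1.3]
gripper_width: 0.0234
finger_force: 29.7
```

```bash
python3 - <<'E'
from h import *
sc=lambda x,y:(300+x/5-.4,180+y/5-.4); sd=lambda x,y:(237+x/5-.4,182+y/5-.4)
a,b=sc(137,53),sd(192,162)
print("screw",tri([ray("scene",a),ray("side",b)]),plane("scene",a,.08),plane("side",b,.08))
# plate corners (crop) top plane .012: side view near-left, near-right, far-right, far-left
for n,p in [("side",sd(100,295)),("side",sd(278,297)),("side",sd(303,47)),("side",sd(143,38)),("scene",sc(42,163)),("scene",sc(310,265)),("scene",sc(378,182))]:
    print(n,plane(n,p,.012).round(4))
s=get_state();print(s["tcp_pos"],s["gripper_width"],s["finger_force"],s["joint_pos"].round(2))
E
```

```text
screw (array([0.47559452, 0.15572754, 0.07984165]), np.float64(0.0006068007512769404)) [0.47657597 0.15546087 0.08      ] [0.47529873 0.15626895 0.08      ]
side [0.4156 0.1275 0.012 ]
side [0.5125 0.106  0.012 ]
side [0.5631 0.286  0.012 ]
side [0.4695 0.3127 0.012 ]
scene [0.515  0.1042 0.012 ]
scene [0.5689 0.2844 0.012 ]
scene [0.4792 0.3128 0.012 ]
[ 0.55592246 -0.20558623  0.21606715] 0.02335887108088371 29.682923555374146 [ 0.68  0.62 -0.61  1.7   0.42  0.95  0.75]
```

>>> arm_command(
  plan=[
    [-1,[0,0,0],0.111],
    [-1,[0,0,0],0.111],
    [-1,[0,0,0],0.111],
    [-1,[0,0,0],0.111],
    [-1,[0,0,0],0.111],
    [-1,[0,0,0],0.111],
    [-1,[0,0,0],0.111],
    [-1,[0,0,0],0.111],
    [-1,[0,0,0],0.111],
    [-1,[0,0,0],0.111],
  ],
)

```text
time_s: 6.63
tcp_pos: [0.5521, -0.2051, 0.2096]
tool_rot: [-0.001, 0.799, 0.601, -0.0]
force: [-0.1, -0.3, -1.0]
gripper_width: 0.0238
finger_force: 29.7
```

>>> arm_command(
  plan=[
    [-1,[36,-18,0],0],
    [-1,[36,-18,0],0],
    [-1,[36,-18,0],0],
    [-1,[36,-18,0],0],
    [-1,[36,-18,0],0],
    [-1,[36,-18,0],0],
    [-1,[36,-18,0],0],
    [-1,[36,-18,0],0],
    [-1,[36,-18,0],0],
    [-1,[34,-15,0],0],
  ],
)

```text
time_s: 7.47
tcp_pos: [0.478, 0.1892, 0.2099]
tool_rot: [-0.0, 0.797, 0.604, -0.001]
force: [0.2, -0.1, -1.1]
gripper_width: 0.0235
finger_force: 29.7
```

>>> arm_command(
  plan=[
    [-1,[0,0,0],0],
    [-1,[0,0,0],0],
    [-1,[0,0,0],0],
  ],
)

```text
time_s: 7.72
tcp_pos: [0.4794, 0.1864, 0.2098]
tool_rot: [0.0, 0.797, 0.604, -0.001]
force: [0.1, -0.2, -1.5]
gripper_width: 0.0234
finger_force: 29.8
```

```bash
python3 - <<'E'
from h import *
import pickle
s=get_state();Rm=rot(s);print(s["time_s"],s["tcp_pos"],"x yaw",np.arctan2(Rm[1,0],Rm[0,0]),s["joint_pos"].round(2),s["gripper_width"])
i=camera("wrist");pickle.dump(s,open("w4.pkl","wb"));cv2.imwrite("pics/w4.png",i)
cv2.imwrite("pics/w4c.png",cv2.resize(i[20:260,158:478],None,fx=2.5,fy=2.5,interpolation=cv2.INTER_CUBIC))
E
```

```text
7.7167 [0.47936672 0.1864108  0.20978825] x yaw 1.2961264964687937 [-0.21  0.48 -0.32  1.91  0.2   0.79 -0.91] 0.023428074399657463
```

View pics/w4c.png

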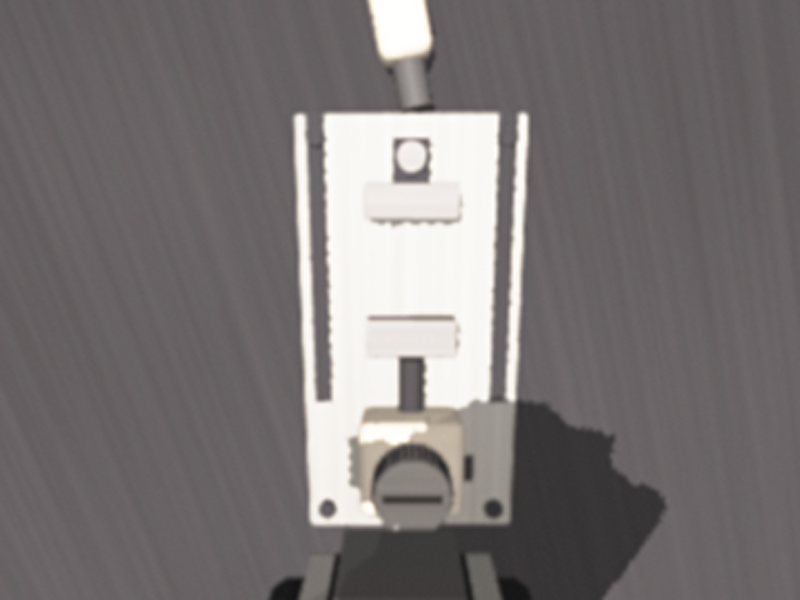

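The crop shows the clamp in the axis-aligned view: jaw top edge at y≈319 (x 366–457), stop front edge at y≈219 (x 364–461), screw top slot centre at (412,498), and plate corners at (295,114), (527,114), (510,524), (311,524).

```bash
python3 - <<'E'
from h import *
import pickle
s=pickle.load(open("w4.pkl","rb"));f=lambda p:(p[0]/2.5+158-.3,p[1]/2.5+20-.3)
P=lambda x,y,z:plane("wrist",f((x,y)),z,s)
sc=lambda x,y:(300+x/5-.4,180+y/5-.4); sd=lambda x,y:(237+x/5-.4,182+y/5-.4)
print("screw tri",tri([ray("scene",sc(137,53)),ray("side",sd(192,162)),ray("wrist",f((412,498)),s)]),P(412,498,.08))
c=[P(295,114,.012),P(527,114,.012),P(510,524,.012),P(311,524,.012)]
yv=((c[0]-c[3])+(c[1]-c[2]))/2;yaw=np.arctan2(yv[1],yv[0]);xv=((c[1]-c[0])+(c[2]-c[3]))/2
print("plate len",np.linalg.norm(yv),"wid",np.linalg.norm(xv),"yaw",yaw,np.arctan2(xv[1],xv[0])+np.pi/2)
u=np.array([np.cos(yaw),np.sin(yaw)]);w=np.array([u[1],-u[0]])
j=[P(366,319,.033)[:2],P(457,319,.033)[:2]];t=[P(364,219,.033)[:2],P(461,219,.033)[:2]]
jm,tm=np.mean(j,0),np.mean(t,0);print("jaw",jm,np.linalg.norm(j[1]-j[0]),"stop",tm,np.linalg.norm(t[1]-t[0]),"gap",(tm-jm)@u)
d=t[1]-t[0];e=j[1]-j[0];print("yaw from jaw/stop",np.arctan2(e[1],e[0])+np.pi/2,np.arctan2(d[1],d[0])+np.pi/2, np.arctan2(*(tm-jm)[::-1]))
cen=np.mean(c,0)[:2];sw=P(412,498,.08)[:2]
for n,o in [("plate",cen+.010*u),("jaw",jm),("screw",sw+.064*u),("stop",tm-.0405*u)]: print(n,o,o@w,o@u)
# scene/side: jaw height check: jaw top front corner tri
print("floor/jaw h", tri([ray("wrist",f((457,319)),s),ray("scene",sc(236,430-300))]))
E
```

```text
screw tri (array([0.47557817, 0.15633016, 0.07935033]), np.float64(0.0010745913965781733)) [0.47571615 0.15745362 0.08      ]
plate len 0.18819590450653614 wid 0.09883916571377088 yaw 1.2995870658980178 1.2968612819876657
jaw [0.49315268 0.21898431] 0.03907151753616613 stop [0.50450185 0.25848528] 0.04006310034778906 gap 0.04109752858861296
yaw from jaw/stop 1.2968341524408624 1.2967013163948535 1.2910186014128118
plate [0.49298928 0.2186252 ] 0.4164003932430017 0.3427041320519153
jaw [0.49315268 0.21898431] 0.4164616160750025 0.34309388707560345
screw [0.49286154 0.21911427] 0.41614630296144434 0.3431411019319004
stop [0.49365204 0.21946566] 0.4168137674073366 0.34369141566421646
floor/jaw h (array([0.51081175, 0.22179312, 0.05895901]), np.float64(0.0041955961572986925))
```

>>> arm_command(
  plan=[
    [-1,[27,2,0],0],
    [-1,[27,2,0],0],
    [-1,[0,0,30],0],
    [-1,[0,0,30],0],
    [-1,[0,0,30],0],
    [-1,[0,0,30],0],
    [-1,[0,0,25],0],
    [-1,[0,0,0],0],
    [-1,[0,0,0],0],
    [-1,[0,0,0],0],
  ],
)

```text
time_s: 8.6
tcp_pos: [0.4996, 0.2375, 0.0664]
tool_rot: [0.0, 0.798, 0.603, 0.001]
force: [0.8, 0.9, -0.0]
gripper_width: 0.0239
finger_force: 29.7
```

```bash
python3 - <<'E'
from h import *
s=get_state();Rm=rot(s);print(s["time_s"],s["tcp_pos"],"x yaw",np.arctan2(Rm[1,0],Rm[0,0]),"tilt",Rm[:2,2],s["force"].round(1))
print("need",(Rm.T@(np.array([.4983,.2376,.0155])-s["tcp_pos"])*1000).round(1))
i=camera("wrist")
cv2.imwrite("pics/w5c.png",cv2.resize(i[160:400,158:478],None,fx=2.5,fy=2.5,interpolation=cv2.INTER_CUBIC))
E
```

```text
8.6 [0.49957617 0.23752662 0.06644372] x yaw 1.29402710568283 tilt [0.00148551 0.00047984] [ 0.8  0.9 -0. ]
need [-0.3 -1.3 50.9]
```

View pics/w5c.png

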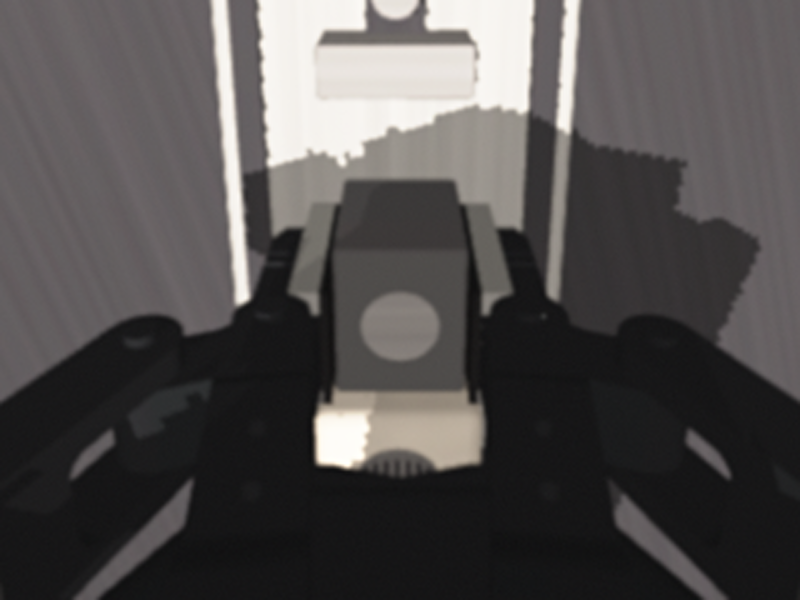

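The block is held upright and squarely, centred laterally, at about −1.4 mm along tool x (disc at (400,327)). The stop is ahead and clear. Lowering slowly with a small correction.

>>> arm_command(
  plan=[
    [-1,[0.5,-1,12],0],
    [-1,[0,0,12],0],
    [-1,[0,0,10],0],
    [-1,[0,0,6],0],
    [-1,[0,0,4],0],
    [-1,[0,0,3],0],
    [-1,[0,0,2],0],
    [-1,[0,0,0],0],
    [-1,[0,0,0],0],
  ],
)

```text
time_s: 9.4
tcp_pos: [0.4977, 0.239, 0.0164]
tool_rot: [0.0, 0.797, 0.604, 0.0]
force: [-1.1, 0.3, -0.3]
gripper_width: 0.0236
finger_force: 29.7
```

>>> arm_command(
  plan=[
    [-1,[0,0,1],0],
    [-1,[0,0,0],0],
    [-1,[0,0,0],0],
  ],
)

```text
time_s: 9.65
tcp_pos: [0.4977, 0.2389, 0.0155]
tool_rot: [0.0, 0.797, 0.604, 0.0]
force: [-0.1, -0.2, 0.4]
gripper_width: 0.0234
finger_force: 29.7
```

>>> arm_command(
  plan=[
    [-1,[0,0,0.5],0],
    [-1,[0,0,0.5],0],
    [-1,[0,0,0],0],
    [-1,[0,0,0],0],
  ],
)

```text
time_s: 9.98
tcp_pos: [0.4978, 0.239, 0.0151]
tool_rot: [0.0, 0.797, 0.604, 0.0]
force: [-0.8, -0.7, 5.1]
gripper_width: 0.0233
finger_force: 30.6
```

Floor contact (5 N). Opening and backing straight up.

>>> arm_command(
  plan=[
    [-0.35,[0,0,0],0],
    [-0.3,[0,0,0],0],
    [-0.1,[0,0,0],0],
    [0.2,[0,0,0],0],
    [0.4,[0,0,0],0],
    [0.4,[0,0,0],0],
    [0.4,[0,0,0],0],
  ],
)

```text
time_s: 10.57
tcp_pos: [0.4975, 0.2389, 0.0142]
tool_rot: [-0.0, 0.797, 0.603, -0.0]
force: [0.2, 0.0, -0.1]
gripper_width: 0.06
finger_force: 0.0
```

>>> arm_command(
  plan=[
    [0.4,[0,0,-5],0],
    [0.4,[0,0,-15],0],
    [0.4,[0,0,-30],0],
    [0.4,[0,0,-35],0],
    [0.4,[0,0,-35],0],
    [0.4,[0,0,-10],0],
    [0.4,[-20,0,0],0],
    [0.4,[-20,0,0],0],
    [0.4,[0,0,0],0],
    [0.4,[0,0,0],0],
  ],
)

```text
time_s: 11.4
tcp_pos: [0.4866, 0.1991, 0.1445]
tool_rot: [0.0, 0.798, 0.603, -0.0]
force: [0.4, 1.0, 0.1]
gripper_width: 0.0598
finger_force: 0.0
```

```bash
python3 - <<'E'
from h import *
s=get_state();Rm=rot(s);print(s["time_s"],s["tcp_pos"],"x yaw",np.arctan2(Rm[1,0],Rm[0,0]),s["joint_pos"].round(2))
i=camera("wrist");cv2.imwrite("pics/w6.png",i)
cv2.imwrite("pics/w6c.png",cv2.resize(i[40:280,158:478],None,fx=2.5,fy=2.5,interpolation=cv2.INTER_CUBIC))
import pickle;pickle.dump(s,open("w6.pkl","wb"))
E
```

```text
11.4 [0.48657602 0.1990851  0.14446089] x yaw 1.2938131008916505 [-0.25  0.59 -0.29  1.94  0.26  0.65 -0.98]
```

View pics/w6c.png

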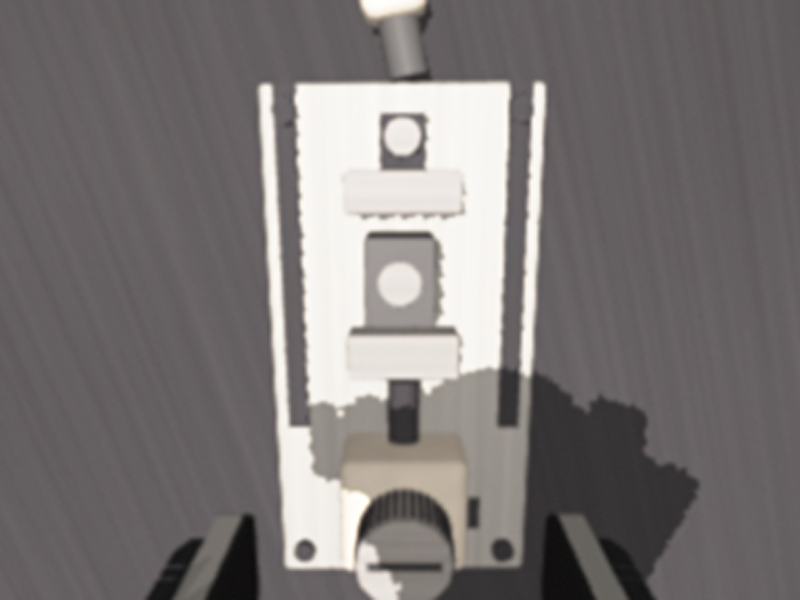

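The block stands square in the pocket with its disc at (400,283), between the jaw edge at y≈328 and the stop edge at 213. The screw top is at about (404,566). Checking the numbers.

```bash
python3 - <<'E'
from h import *
import pickle
s=pickle.load(open("w6.pkl","rb"));f=lambda p:(p[0]/2.5+158-.3,p[1]/2.5+40-.3)
P=lambda x,y,z:plane("wrist",f((x,y)),z,s)[:2]
yaw=1.2965;u=np.array([np.cos(yaw),np.sin(yaw)]);w=np.array([u[1],-u[0]]);o=np.array([.493,.2188])
cl=lambda p:((p-o)@w*1000,(p-o)@u*1000)
for n,p in dict(block=P(400,283,.044),jaw=P(403,330,.033),stop=P(403,214,.033),screw=P(404,566,.08)).items(): print(n,p.round(4),np.round(cl(p),1))
p=np.array([.4757,.157]);Rm=rot(s)
print("to screw tool mm",(Rm.T@(np.array([*p,.052])-s["tcp_pos"])*1000).round(1), cl(p))
E
```

```text
block [0.4975 0.2384] [-1.  20.1]
jaw [0.4935 0.2207] [-0.   1.9]
stop [0.5043 0.2587] [ 0.  41.5]
screw [0.4757 0.1572] [  0.1 -64. ]
to screw tool mm [-43.4   1.   92.5] (np.float64(0.08648607831224925), np.float64(-64.17571596919085))
```

Everything agrees: block at x −1, y 20 mm, stop at about 41.3 mm, so roughly 2.3 rad of turn to contact. Moving over the screw and winding the wrist back.

>>> arm_command(
  plan=[
    [0.4,[-22,0.5,0],0],
    [0.4,[-21,0.5,0],0],
    [0.4,[0,0,0],-0.122],
    [0.4,[0,0,0],-0.122],
    [0.4,[0,0,0],-0.122],
    [0.4,[0,0,0],-0.122],
    [0.4,[0,0,0],-0.122],
    [0.4,[0,0,0],-0.122],
    [0.4,[0,0,0],-0.122],
    [0.4,[0,0,0],-0.122],
  ],
)

```text
time_s: 12.28
tcp_pos: [0.4763, 0.1601, 0.1443]
tool_rot: [-0.0, 0.418, 0.908, 0.001]
force: [0.0, 1.1, 0.5]
gripper_width: 0.0601
finger_force: 0.0
```

>>> arm_command(
  plan=[
    [0.4,[0,0,0],-0.122],
    [0.4,[0,0,0],-0.122],
    [0.4,[0,0,0],-0.122],
    [0.4,[0,0,0],-0.122],
    [0.4,[0,0,0],-0.122],
    [0.4,[0,0,0],-0.122],
    [0.4,[0,0,0],-0.122],
    [0.4,[0,0,0],-0.122],
    [0.4,[0,0,0],-0.122],
    [0.4,[0,0,0],-0.122],
  ],
)

```text
time_s: 13.12
tcp_pos: [0.4763, 0.16, 0.1443]
tool_rot: [0.0, -0.177, 0.984, 0.001]
force: [0.3, 0.3, 0.8]
gripper_width: 0.0599
finger_force: 0.0
```

>>> arm_command(
  plan=[
    [0.4,[0,0,0],-0.122],
    [0.4,[0,0,0],-0.122],
    [0.4,[0,0,0],-0.122],
    [0.4,[0,0,0],-0.122],
    [0.4,[0,0,0],0],
    [0.4,[0,0,0],0],
    [0.4,[0,0,0],0],
  ],
)

```text
time_s: 13.7
tcp_pos: [0.4761, 0.1593, 0.1443]
tool_rot: [0.0, -0.406, 0.914, 0.0]
force: [1.0, -0.4, 0.1]
gripper_width: 0.0597
finger_force: 0.0
```

```bash
python3 - <<'E'
from h import *
s=get_state();Rm=rot(s);print(s["time_s"],s["tcp_pos"],"x yaw",np.arctan2(Rm[1,0],Rm[0,0]),s["joint_pos"].round(2),Rm[:2,2],s["ft_torque"])
print("to screw tool mm",(Rm.T@(np.array([.4757,.157,.053])-s["tcp_pos"])*1000).round(1))
i=camera("wrist");u,v=map(int,proj("wrist",(.4757,.157,.08),s));print(u,v)
cv2.imwrite("pics/w7.png",i)
g=cv2.cvtColor(i,cv2.COLOR_BGR2GRAY)[v-50:v+50,u-50:u+50]
c=cv2.HoughCircles(cv2.GaussianBlur(g,(3,3),0),cv2.HOUGH_GRADIENT,1,20,param1=60,param2=12,minRadius=18,maxRadius=30)
if c is not None:
    for k in c[0][:3]: print(k, plane("wrist",(k[0]+u-50,k[1]+v-50),.08,s))
E
```

```text
13.7 [0.47611377 0.15926449 0.14425174] x yaw -2.306196165614511 [ 0.26  0.76 -1.03  1.99  0.85  0.9   1.18] [-0.00012178  0.00058973] [ 0.00260386  0.00839541 -0.01607202]
to screw tool mm [ 2.  -1.3 91.3]
315 212
[50.5 44.5 22.8] [0.47265912 0.15359224 0.08      ]
[50.5 72.5 27.1] [0.48781523 0.17028151 0.08      ]
```

```bash
python3 - <<'E'
from h import *
s=get_state();i=cv2.imread("pics/w7.png",0)
g=i[185:240,285:345]
for t in(45,60,75,90):
    n,l,st,ce=cv2.connectedComponentsWithStats((g<t).astype(np.uint8))
    print(t,[(st[k].tolist(),(ce[k]+[285,185]).round(1).tolist()) for k in range(1,n) if 10<st[k,4]<900])
print(g[::3,26:34:2].mean(1).round(0))
for v in (205,208,211,214,217):print(v,plane("wrist",(315.,v),.08,s).round(4))
E
```

```text
45 []
60 [([13, 3, 10, 11, 30], [302.2, 192.4]), ([41, 4, 9, 11, 29], [330.1, 193.2]), ([2, 20, 7, 9, 17], [289.7, 208.7]), ([18, 21, 27, 13, 40], [316.2, 211.8])]
75 [([12, 1, 14, 15, 62], [303.7, 191.7]), ([38, 2, 13, 15, 59], [328.6, 192.5]), ([2, 19, 8, 11, 28], [290.1, 209.1]), ([17, 20, 28, 15, 83], [315.7, 212.2])]
90 [([11, 0, 40, 19, 234], [316.0, 191.0]), ([1, 19, 9, 11, 41], [290.1, 209.3]), ([17, 20, 29, 15, 110], [315.9, 212.1]), ([51, 35, 8, 12, 24], [339.4, 226.4]), ([46, 43, 4, 9, 19], [332.1, 232.6])]
[ 77.  73.  99. 137. 132. 135. 134. 132. 124.  70.  91. 133. 136. 137.
 214. 232. 246. 242. 246.]
205 [0.4722 0.1523 0.08  ]
208 [0.4738 0.154  0.08  ]
211 [0.4753 0.1558 0.08  ]
214 [0.4769 0.1576 0.08  ]
217 [0.4785 0.1593 0.08  ]
```

The slot centre at (316,212) matches the prediction (315,212), so the screw axis is confirmed. Descending and gripping.

>>> arm_command(
  plan=[
    [0.4,[2,-1.5,0],0],
    [0.4,[0,0,20],0],
    [0.4,[0,0,20],0],
    [0.4,[0,0,20],0],
    [0.4,[0,0,20],0],
    [0.4,[0,0,8],0],
    [0.4,[0,0,3],0],
    [0.4,[0,0,0],0],
    [0.4,[0,0,0],0],
    [0.4,[0,0,0],0],
  ],
)

```text
time_s: 14.58
tcp_pos: [0.4765, 0.1566, 0.0543]
tool_rot: [0.001, -0.407, 0.914, -0.0]
force: [0.1, -0.8, 0.2]
gripper_width: 0.0596
finger_force: 0.0
```

```bash
python3 - <<'E'
from h import *
s=get_state();Rm=rot(s);print(s["tcp_pos"],s["ft_torque"].round(3),s["joint_pos"].round(2))
print("to screw tool mm",(Rm.T@(np.array([.4757,.1567,.053])-s["tcp_pos"])*1000).round(1))
E
```

```text
[0.47645663 0.15662923 0.0543282 ] [0.027 0.011 0.01 ] [ 0.18  0.88 -0.88  2.05  1.06  0.75  1.02]
to screw tool mm [0.5 0.6 1.3]
```

>>> arm_command(
  plan=[
    [-0.1,[0.5,0.5,0.5],0],
    [-0.2,[0,0,0],0],
    [-0.4,[0,0,0],0],
    [-1,[0,0,0],0],
    [-1,[0,0,0],0],
    [-1,[0,0,0],0],
    [-1,[0,0,0],0],
    [-1,[0,0,0],0],
  ],
  newtons=60,
)

```text
time_s: 15.25
tcp_pos: [0.4754, 0.1562, 0.0536]
tool_rot: [0.0, -0.407, 0.913, -0.0]
force: [-0.6, -1.8, 6.1]
gripper_width: 0.0305
finger_force: 58.9
```

```bash
cat >st.py <<'E'
from h import *
s=get_state();Rm=rot(s);print(round(s["time_s"],2),s["tcp_pos"].round(4),"yaw",round(np.arctan2(Rm[1,0],Rm[0,0]),3),"F",s["force"].round(1),"T",s["ft_torque"].round(3),"j7",s["joint_pos"][6].round(2),"w",round(s["gripper_width"],4),round(s["finger_force"],1))
E
python3 st.py
```

```text
15.25 [0.4754 0.1562 0.0536] yaw -2.304 F [-0.6 -1.8  6.1] T [-0.215  0.111 -0.043] j7 1.02 w 0.0305 58.9
```

>>> arm_command(
  plan=[
    [-1,[0,0,0],0.03],
    [-1,[0,0,0],0.05],
    [-1,[0,0,0],0.05],
    [-1,[0,0,0],0.05],
    [-1,[0,0,0],0.05],
    [-1,[0,0,0],0.05],
    [-1,[0,0,0],0.05],
    [-1,[0,0,0],0.05],
  ],
)

```text
time_s: 15.92
tcp_pos: [0.4752, 0.1564, 0.0536]
tool_rot: [0.001, -0.226, 0.974, -0.0]
force: [-2.0, -0.5, 6.7]
gripper_width: 0.0302
finger_force: 58.8
```

```bash
python3 st.py
```

```text
15.92 [0.4752 0.1564 0.0536] yaw -2.685 F [-2.  -0.5  6.7] T [-0.192  0.296  0.159] j7 0.68 w 0.0302 58.8
```

Running torque is 0.159 N m, as expected. Continuing.

>>> arm_command(
  plan=[
    [-1,[0,0,0],0.05],
    [-1,[0,0,0],0.05],
    [-1,[0,0,0],0.05],
    [-1,[0,0,0],0.05],
    [-1,[0,0,0],0.05],
    [-1,[0,0,0],0.05],
    [-1,[0,0,0],0.05],
    [-1,[0,0,0],0.05],
    [-1,[0,0,0],0.05],
    [-1,[0,0,0],0.05],
  ],
)

```text
time_s: 16.75
tcp_pos: [0.4752, 0.1568, 0.0536]
tool_rot: [0.001, 0.022, 1.0, 0.0]
force: [-1.7, -0.6, 5.9]
gripper_width: 0.0304
finger_force: 58.8
```

```bash
python3 st.py
```

```text
16.75 [0.4752 0.1568 0.0536] yaw 3.098 F [-1.7 -0.6  5.9] T [-0.006  0.304  0.14 ] j7 0.27 w 0.0304 58.8
```

>>> arm_command(
  plan=[
    [-1,[0,0,0],0.05],
    [-1,[0,0,0],0.05],
    [-1,[0,0,0],0.05],
    [-1,[0,0,0],0.05],
    [-1,[0,0,0],0.05],
    [-1,[0,0,0],0.05],
    [-1,[0,0,0],0.05],
    [-1,[0,0,0],0.05],
  ],
)

```text
time_s: 17.42
tcp_pos: [0.4752, 0.157, 0.0536]
tool_rot: [0.0, 0.22, 0.976, 0.001]
force: [-0.8, 1.4, 3.8]
gripper_width: 0.0305
finger_force: 58.8
```

```bash
python3 - <<'E'
exec(open("st.py").read())
i=camera("wrist");cv2.imwrite("pics/w8.png",i)
a=cv2.imread("pics/side0.png");b=camera("side");cv2.imwrite("pics/side1.png",b)
for k in [(.4935,.2207,.033),(.5043,.2587,.033),(.4975,.2384,.044)]:print(proj("side",k),proj("scene",k))
E
```

```text
17.42 [0.4752 0.157  0.0536] yaw 2.699 F [-0.8  1.4  3.8] T [0.063 0.208 0.148] j7 -0.05 w 0.0305 58.8
(np.float64(278.049882529365), np.float64(206.3099380137281)) (np.float64(345.7979175579175), np.float64(208.7077493848303))
(np.float64(279.42237140474634), np.float64(196.04255974430765)) (np.float64(357.2515806254997), np.float64(212.68737299030053))
(np.float64(278.2184650599781), np.float64(199.07197576459657)) (np.float64(351.3615265626045), np.float64(207.51192539301297))
```

>>> arm_command(
  plan=[
    [-1,[0,0,0],0.05],
    [-1,[0,0,0],0.05],
    [-1,[0,0,0],0.05],
    [-1,[0,0,0],0.05],
    [-1,[0,0,0],0.05],
    [-1,[0,0,0],0.05],
    [-1,[0,0,0],0.05],
  ],
)

```text
time_s: 18.1
tcp_pos: [0.4754, 0.1573, 0.0536]
tool_rot: [0.0, 0.385, 0.923, 0.001]
force: [-0.4, 1.1, 6.4]
gripper_width: 0.0308
finger_force: 59.5
```

```bash
python3 st.py
```

```text
18.1 [0.4754 0.1573 0.0536] yaw 2.35 F [-0.4  1.1  6.4] T [0.168 0.307 0.125] j7 -0.31 w 0.0308 59.5
```

>>> arm_command(
  plan=[
    [-1,[0,0,0],0.04],
    [-1,[0,0,0],0.04],
    [-1,[0,0,0],0.04],
    [-1,[0,0,0],0.04],
  ],
)

```text
time_s: 18.43
tcp_pos: [0.4755, 0.1573, 0.0536]
tool_rot: [0.0, 0.458, 0.889, 0.001]
force: [-0.4, 1.4, 7.1]
gripper_width: 0.0304
finger_force: 59.4
```

```bash
python3 st.py
```

```text
18.43 [0.4755 0.1573 0.0536] yaw 2.191 F [-0.4  1.4  7.1] T [0.185 0.278 0.166] j7 -0.43 w 0.0304 59.4
```

>>> arm_command(
  plan=[
    [-1,[0,0,0],0.04],
    [-1,[0,0,0],0.04],
    [-1,[0,0,0],0.04],
    [-1,[0,0,0],0.04],
  ],
)

```text
time_s: 18.77
tcp_pos: [0.4756, 0.1574, 0.0536]
tool_rot: [0.0, 0.527, 0.85, 0.001]
force: [-1.7, 1.8, 6.7]
gripper_width: 0.0303
finger_force: 59.3
```

```bash
python3 st.py
```

```text
18.77 [0.4756 0.1574 0.0536] yaw 2.031 F [-1.7  1.8  6.7] T [0.234 0.222 0.154] j7 -0.54 w 0.0303 59.3
```

>>> arm_command(
  plan=[
    [-1,[0,0,0],0.04],
    [-1,[0,0,0],0.04],
    [-1,[0,0,0],0.04],
  ],
)

```text
time_s: 19.02
tcp_pos: [0.4757, 0.1575, 0.0536]
tool_rot: [0.0, 0.577, 0.816, 0.001]
force: [-0.6, 1.6, 5.1]
gripper_width: 0.0301
finger_force: 59.3
```

```bash
python3 st.py
```

```text
19.02 [0.4757 0.1575 0.0536] yaw 1.911 F [-0.6  1.6  5.1] T [0.255 0.188 0.192] j7 -0.62 w 0.0301 59.3
```

>>> arm_command(
  plan=[
    [-1,[0,0,0],0.025],
    [-1,[0,0,0],0.025],
  ],
)

```text
time_s: 19.18
tcp_pos: [0.4757, 0.1574, 0.0536]
tool_rot: [0.0, 0.597, 0.802, 0.001]
force: [-0.3, 1.0, 6.8]
gripper_width: 0.0301
finger_force: 59.3
```

```bash
python3 st.py
```

```text
19.18 [0.4757 0.1574 0.0536] yaw 1.861 F [-0.3  1.   6.8] T [0.231 0.098 0.083] j7 -0.66 w 0.0301 59.3
```

>>> arm_command(
  plan=[
    [-1,[0,0,0],0.04],
    [-1,[0,0,0],0.04],
  ],
)

```text
time_s: 19.35
tcp_pos: [0.4758, 0.1575, 0.0536]
tool_rot: [0.0, 0.629, 0.777, 0.001]
force: [-0.6, 1.3, 6.4]
gripper_width: 0.0298
finger_force: 59.3
```

```bash
python3 st.py
```

```text
19.35 [0.4758 0.1575 0.0536] yaw 1.781 F [-0.6  1.3  6.4] T [0.255 0.162 0.166] j7 -0.71 w 0.0298 59.3
```

>>> arm_command(
  plan=[
    [-1,[0,0,0],0.04],
    [-1,[0,0,0],0.04],
  ],
)

```text
time_s: 19.52
tcp_pos: [0.4758, 0.1575, 0.0536]
tool_rot: [0.0, 0.66, 0.751, 0.001]
force: [-0.7, 1.0, 6.1]
gripper_width: 0.0302
finger_force: 59.3
```

```bash
python3 st.py
```

```text
19.52 [0.4758 0.1575 0.0536] yaw 1.701 F [-0.7  1.   6.1] T [0.259 0.062 0.163] j7 -0.76 w 0.0302 59.3
```

>>> arm_command(
  plan=[
    [-1,[0,0,0],0.04],
    [-1,[0,0,0],0.04],
  ],
)

```text
time_s: 19.68
tcp_pos: [0.4759, 0.1575, 0.0536]
tool_rot: [0.0, 0.689, 0.725, 0.001]
force: [-0.5, 0.5, 5.9]
gripper_width: 0.0305
finger_force: 59.3
```

```bash
python3 st.py
```

```text
19.68 [0.4759 0.1575 0.0536] yaw 1.621 F [-0.5  0.5  5.9] T [0.286 0.07  0.156] j7 -0.82 w 0.0305 59.3
```

```bash
python3 - <<'E'
from h import *
import pickle
s=get_state();i=camera("wrist");pickle.dump(s,open("w9.pkl","wb"));cv2.imwrite("pics/w9.png",i)
u,v=map(int,proj("wrist",(.4985,.24,.04),s));u0,v0=max(u-80,0),max(v-60,0);print(u,v,u0,v0)
cv2.imwrite("pics/w9c.png",cv2.resize(i[v0:v0+120,u0:u0+160],None,fx=5,fy=5,interpolation=cv2.INTER_CUBIC))
E
```

```text
371 98 291 38
```

View pics/w9c.png

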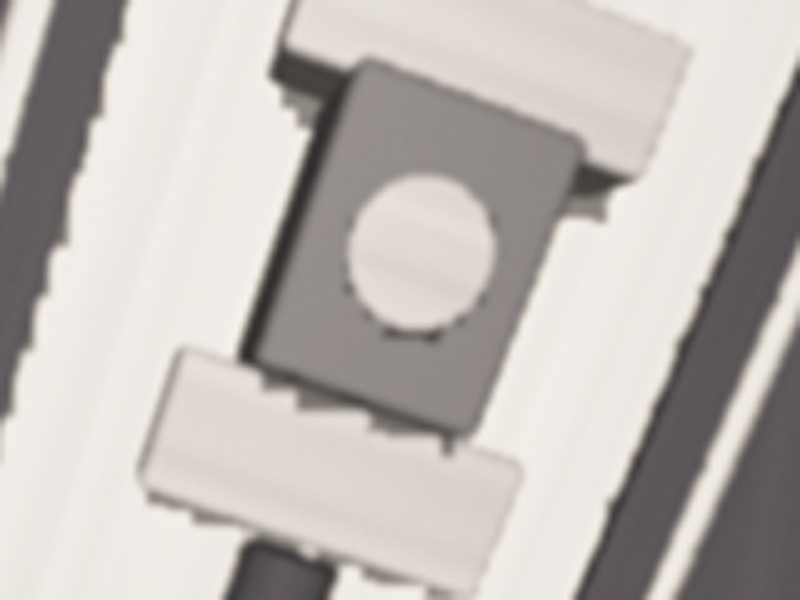

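The jaw has advanced, and the block's front edge from (365,60) to (580,145) is almost at the stop edge from (285,45) to (640,180). Measuring what's left.

```bash
python3 - <<'E'
from h import *
import pickle
s=pickle.load(open("w9.pkl","rb"));f=lambda p:(p[0]/5+291-.4,p[1]/5+38-.4)
yaw=1.2965;u=np.array([np.cos(yaw),np.sin(yaw)]);w=np.array([u[1],-u[0]]);o=np.array([.493,.2188])
def cl(x,y,z): p=plane("wrist",f((x,y)),z,s)[:2]-o;return (1000*np.array([p@w,p@u])).round(1)
print("stop",cl(285,47,.033),cl(640,180,.033));print("block front",cl(360,58,.044),cl(583,145,.044),"back",cl(255,358,.044),cl(465,435,.044),"disc",cl(422,252,.044))
print("jaw",cl(183,347,.033),cl(522,468,.033))
E
```

```text
stop [-19.5  41.6] [19.3 41.7]
block front [-12.9  40.8] [ 9.9 40.6] back [-13.1  12.3] [ 9.4 12. ] disc [-1.1 26.7]
jaw [-19.8  11.1] [19.1 11. ]
```

>>> arm_command(
  plan=[
    [-1,[0,0,0],0.04],
    [-1,[0,0,0],0.04],
  ],
)

```text
time_s: 19.9
tcp_pos: [0.4759, 0.1575, 0.0536]
tool_rot: [0.0, 0.718, 0.696, 0.001]
force: [-0.4, 1.5, 5.9]
gripper_width: 0.0306
finger_force: 59.3
```

```bash
python3 st.py
```

```text
19.9 [0.4759 0.1575 0.0536] yaw 1.541 F [-0.4  1.5  5.9] T [0.267 0.073 0.229] j7 -0.87 w 0.0306 59.3
```

Resistance is rising (0.229 against about 0.152 free-running). One small step more.

>>> arm_command(
  plan=[
    [-1,[0,0,0],0.04],
  ],
)

```text
time_s: 19.98
tcp_pos: [0.476, 0.1575, 0.0536]
tool_rot: [0.0, 0.731, 0.682, 0.001]
force: [0.7, 0.2, 5.4]
gripper_width: 0.0303
finger_force: 59.3
```

```bash
python3 st.py
```

```text
19.98 [0.476  0.1575 0.0536] yaw 1.501 F [0.7 0.2 5.4] T [0.255 0.06  0.283] j7 -0.89 w 0.0303 59.3
```

A rise of 0.13 is the target. Releasing and lifting away.

>>> arm_command(
  plan=[
    [-0.1,[0,0,0],0],
    [0.2,[0,0,0],0],
    [0.4,[0,0,0],0],
    [0.4,[0,0,0],0],
    [0.4,[0,0,0],0],
    [0.4,[0,0,-10],0],
    [0.4,[0,0,-25],0],
    [0.4,[0,0,-30],0],
    [0.4,[0,0,-30],0],
    [0.4,[0,0,-30],0],
  ],
)

```text
time_s: 20.82
tcp_pos: [0.4746, 0.1561, 0.1797]
tool_rot: [-0.0, 0.732, 0.682, -0.0]
force: [1.1, 0.5, -0.1]
gripper_width: 0.0599
finger_force: 0.0
```

>>> arm_command(
  plan=[
    [0.4,[0,0,0],0],
    [0.4,[0,0,0],0],
    [0.4,[0,0,0],0],
  ],
)

```text
time_s: 21.07
tcp_pos: [0.4748, 0.1557, 0.178]
tool_rot: [0.0, 0.732, 0.682, -0.0]
force: [0.5, 0.3, -0.4]
gripper_width: 0.0603
finger_force: 0.0
```

```bash
python3 - <<'E'
exec(open("st.py").read())
i=camera("wrist");cv2.imwrite("pics/w10.png",i)
yaw=1.2965;U=np.array([np.cos(yaw),np.sin(yaw)]);w=np.array([U[1],-U[0]]);o=np.array([.493,.2188])
u,v=map(int,proj("wrist",(.5,.245,.044),s));g=cv2.cvtColor(i,cv2.COLOR_BGR2GRAY)
c=g[v-25:v+25,u-25:u+25];b=((c>80)&(c<175)).astype(np.uint8);n,l,st,ce=cv2.connectedComponentsWithStats(b)
k=1+st[1:,4].argmax();cn=cv2.findContours((l==k).astype(np.uint8),0,1)[0][0]
r=cv2.minAreaRect(cn);print(r,u-25,v-25)
q=cv2.boxPoints(r)+[u-25,v-25]
for p in q: X=plane("wrist",p,.044,s)[:2]-o;print((1000*np.array([X@w,X@U])).round(1))
E
```

```text
21.07 [0.4748 0.1557 0.178 ] yaw 1.5 F [ 0.5  0.3 -0.4] T [-0.013  0.021  0.022] j7 -0.77 w 0.0603 0.0
((24.846149444580078, 27.269227981567383), (41.380496978759766, 37.06594467163086), 11.309932708740234) 314 65
[-18.8   9.6]
[-18.6  40.4]
[17.3 41.2]
[18.4 10.2]
```

```bash
python3 -c "
from workcell import *
print(close_job())"
```

```text
the job is handed in; nothing more can be done
None
```

The job is handed in at about 21 s: the block stands upright in the clamp pocket against the back stop, seated at a torque rise of about 0.13 N m (roughly 26 N), with the gripper lifted clear; the judge returned no verdict.

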